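# Put the clay extruder back together

### The job

Put the washed clay extruder back together: first stand the metal barrel fully home in the round socket of the steel base and let go of it, then swing the base's clamp lever all the way over to its other side, and last slide the plunger down into the barrel until its stop plate sits on the rim. Keep hold of the plunger while you lower it, do not let it drop in, and do not knock or shift the things lying around.

Things in the scene. Friction and masses are not known exactly. Their poses are not given: they have to be found in the camera images.
- base: Fixed dark steel block 110 x 110 mm, 30 mm high, with a round socket 58 mm wide (mouth chamfer 3 mm) and 20 mm deep in the middle of its top. Origin: centre of its underside, on the table and on the socket's axis; z up; yaw varies. A tongue on its -x side (to x = -113 mm, 70 mm wide) carries two ears (30 mm wide, tops 58 mm up) and the clamp lever.
- base_seat (a point): Centre of the socket's floor, 10 mm above the table, where the middle of the barrel's lower end belongs; axes as the base's.
- clamp (a joint): Clamp lever: steel bar 10 mm thick, black 20 mm ball at its end, 66 mm from pivot to ball centre. Pivot at (-85, 0, 46) mm in the base's frame, turning about the base's x. At 0 rad it leans 0.6 rad from upright to the base's -y; grows as it swings up and over to +y, stop at 1.2 (leaning 0.6 to +y). Starts at 0 to 0.25; light, stays where it is left.
- clamp_tip (a point): Centre of the black ball on the end of the clamp lever.
- barrel: Loose aluminium tube open at both ends, 100 mm tall, 56 mm outside (53 mm at its lower edge, tapered over 4 mm), 47 mm bore, about 0.3 kg, standing upright on the table. Origin: centre of its lower end; z along the tube, up. Seated in the base its rim is 110 mm above the table.
- plunger: Loose, 151 mm tall, 0.3 kg, standing upright on its piston. From the bottom: steel piston 44 mm wide, 18 mm high (39 mm at its foot, 5 mm taper), 16 mm rod, round stop plate 60 mm wide from 85 to 91 mm up, round pale wooden handle 26 to 28 mm thick from 91 to 151 mm. Origin: centre of its underside; z up along the rod. Home in the barrel its origin is 15 mm above the barrel's.
- cutter: Bystander: thin steel ring cutter, 90 mm wide, 50 mm high. Origin: centre of its underside.
- beaker: Bystander: clear plastic beaker, 80 mm wide, 100 mm high. Origin: centre of its underside.
- knife: Bystander: pale wooden modelling knife lying flat, about 183 mm long, 16 mm wide, 8 mm thick, along its x. Origin: underside of the handle's middle.
- rib: Bystander: dark wooden rib lying flat, about 122 mm long, 24 mm wide, 8 mm thick, along its x. Origin: underside, middle.
Not all that is in view belongs to the job. What is shaped like the base but yellow is not meant.

How it is judged:
By the outcome, as a careful person would: the job done as asked, in the order asked, and still so for the second after the job is handed in, with the robot touching nothing.
It also fails if it takes over 67 s, if anything falls off the work surface, if the arm or the gripper's body presses on something with over 40 N, if the wrist force passes 120 N, or if a joint passes its speed limit or range.

### The arm

A 6-joint arm with a two-finger parallel gripper is mounted at the origin on the work surface. World frame = base frame: x ahead of the robot, y to its left, z up, the work surface at z = 0. Lengths are in mm, angles in degrees, forces in N, time in s.
With the tool pointing down it reaches from about 350 to 850 mm from the base axis. Payload 8.1 kg.
Tool frame: the origin (TCP) lies midway between the tips of the shut fingers; the grasp point (between the pads) lies 19 mm behind it (r.grasp_offset is the distance from the TCP to the grasp point, in mm); z points along the fingers, x is the direction in which the jaws open and shut, and the axes are right-handed (so a half turn about z gives the same grasp; the last joint's range is limited). The gripper opens to 85 mm and grips with 20 to 120 N. Pads are 22 mm wide; open, the fingers measure 114 mm over their backs; the gripper's body (76 mm by 85 mm) begins 54 mm behind the grasp point. The pads swing forward as they close: fully open they stand 13 mm farther back than shut.
Start: joints at [-74.565, 7.471, 85.268, -0, 87.261, -4.893], TCP at [208.462, -562.627, 231.292] pointing down, gripper open.
Joint ranges: [-169.43, 169.43], [-51.17, 129.36], [1.28, 143.12], [-76.62, 256.62], [0, 156.53], [-152.29, 152.29]. Speed limits (degrees/s): [136.94, 136.94, 159.86, 180, 180, 180].

### API

Orientations are given as [roll, pitch, yaw] about the fixed x, y, z axes, in that order (R = Rz(yaw) Ry(pitch) Rx(roll)).
In Python, from bench import r, optics, hand_in gives the robot as it stands.
- The arm moves only by the shell command python3 -m pendant 'ROWS' [FORCE]. ROWS is JSON, a list of rows, each a list of 5 numbers: the opening, from 0 (shut) to 1 (fully open), then the shift along the tool's x, y, z in mm, then the turn about the tool's z in degrees. A call has 1 to 10 rows; each row shifts and turns the commanded pose from where the row before left it, along the tool's axes as they then stand; what a row does not reach is not made up. A row lasts 1/10 s, in which the tool goes at most 50 mm and 8.59 degrees, less where a joint would pass 70% of its speed; a pose out of reach is approached as far as the arm can. A call with a gripper value outside its range is refused whole. The fingers move at their own pace and stop on an object; FORCE is the grip in N (left out, the last holds). Time passes only in rows, so rows that do not move let the fingers close. It gives the time, the measured TCP pose, the force and the opening at its end, in the units of the state.
- r.sense(): the state, without advancing time (a new reading comes with each control period).
- optics.snapshot(name): name is "side" or "top"; returns (picture, depth): 420x560x3 uint8, blue, green, red; 420x560 float32, mm along the optical axis (not along the pixel's ray), 0 where there is no reading.
- optics.camera_params(name): a dict with "camera_matrix" (3x3 intrinsics, pixels), "k1" (the pictures are not rectified: a ray, as slopes to the right and down, at radius r is drawn at 1 + k1 r^2 times it, then the intrinsics apply), "eye" and "orientation" of the camera in the world. Camera axes: x right, y down, z forward; pixel columns grow to the right and rows downward; lengths in mm; the calibration is good to about 2 mm. A picture is of the moment at which its call begins. camera_params takes no time and is no camera call.
- hand_in(): hands the job in, once; it reports no verdict.
Trained networks look in the newest picture that a camera, given by its name, has taken for a name from the list of things; names that differ only in an ending like _2 or _b are one class to them, and where a whole thing is asked for, a point or a joint stands for the part that bears it (a point fixed in the world has none). Each returns a list of dicts, best first, with "score" (0 to 1); they miss things now and then, are a little off and sometimes report something else, mostly with a low value. They report only what shows in the picture. A call takes as long as a camera call. They do not tell look-alikes from the thing itself.
- optics.search_frame(camera, query): "at" ([x, y, z] in mm, in world coordinates, good to about 4 mm: the middle of the surface that is visible of it).
The state is a dict: "time": time; "joint_pos": joint angles; "qd": joint speeds; "joint_efforts": joint torques, N m; "tool_pos": TCP position; "tcp_rot": TCP orientation; "ft_force": force on the tool from outside, world axes, zero at the start; "wrist_torque": the same for the moment, N m; "finger_gap": finger opening in mm.
Only numpy, scipy, OpenCV 4.12 (cv2) and the standard library are available. Lean on these libraries where they do the work, as an engineer would, in place of code of your own. Each camera call takes 0.05 s, during which the arm holds its last target. There are 200 camera calls.

## Working session

There is one attempt and no reset: what is moved stays moved. The work goes in short steps, Python scripts to look and compute and a shell command to move; the robot and the scene stay as the last step left them, time stands still between calls to the robot, and variables do not carry over. Pictures are saved under pics/ and viewed, about 8 in all and at most 12, crops included, and the job is handed in when it is done.

```bash
ls; mkdir -p pics; python3 - <<'E'
from bench import r, optics
import cv2,numpy as np
for c in("top","side"):
    p,d=optics.snapshot(c); cv2.imwrite(f"pics/{c}0.png",p); np.save(f"pics/{c}0d.npy",d)
    print(c,optics.camera_params(c))
    for q in("base","base_seat","clamp","clamp_tip","barrel","plunger","cutter","beaker","knife","rib"):
        print(q,[(round(o["score"],2),np.round(o["at"]).tolist()) for o in optics.search_frame(c,q)][:4])
print(r.sense(), r.grasp_offset)
E
```

```text
pics
top {'camera_matrix': array([[458.26116821,   0.        , 274.86305997],
       [  0.        , 458.26116821, 211.69503569],
       [  0.        ,   0.        ,   1.        ]]), 'k1': -0.15184325293682835, 'eye': array([ 426.00406929,   24.98162744, 1187.20697471]), 'orientation': array([-175.55343723,   -0.59241405,  -88.34442983])}
base [(0.81, [478.0, 317.0, 29.0]), (0.8, [256.0, 394.0, 27.0])]
base_seat [(0.94, [256.0, 395.0, 32.0]), (0.56, [474.0, 313.0, 31.0])]
clamp [(0.53, [410.0, 294.0, 60.0])]
clamp_tip [(0.63, [412.0, 297.0, 63.0]), (0.45, [192.0, 386.0, 75.0])]
barrel [(0.65, [501.0, -260.0, 70.0])]
plunger []
cutter [(0.74, [783.0, 204.0, 27.0])]
beaker [(0.86, [756.0, -218.0, 55.0])]
knife [(0.93, [462.0, 144.0, 10.0])]
rib [(0.95, [496.0, -139.0, 5.0]), (0.24, [784.0, 205.0, 27.0])]
side {'camera_matrix': array([[397.00508611,   0.        , 282.85098396],
       [  0.        , 397.00508611, 209.51836175],
       [  0.        ,   0.        ,   1.        ]]), 'k1': 0.0039854088950312715, 'eye': array([443.79096959, 737.32803215, 830.78077403]), 'orientation': array([
[... 628 characters left out ...]
 4.0])]
{'time': 1.1, 'joint_pos': array([-7.45654054e+01,  7.47196229e+00,  8.52688216e+01, -1.47745741e-03,
        8.72609022e+01, -4.89187762e+00]), 'qd': array([ 0.06570253,  0.00199373,  0.17271437,  0.02577992, -0.04036467,
        0.00677182]), 'joint_efforts': array([-1.21659123e-03, -5.69335163e+01, -5.00868273e+01, -3.17432905e-04,
        9.80199729e-04,  1.51458750e-06]), 'tool_pos': array([ 208.44415661, -562.62499164,  231.27411138]), 'tcp_rot': array([ 1.79998673e+02,  1.80587737e-03, -6.96734572e+01]), 'ft_force': array([ 0.2986224 ,  0.66199379, -0.64523458]), 'wrist_torque': array([-0.02926985,  0.0430466 , -0.00539494]), 'finger_gap': 85.64716613534918} 18.700000000000003
```

View pics/top0.png

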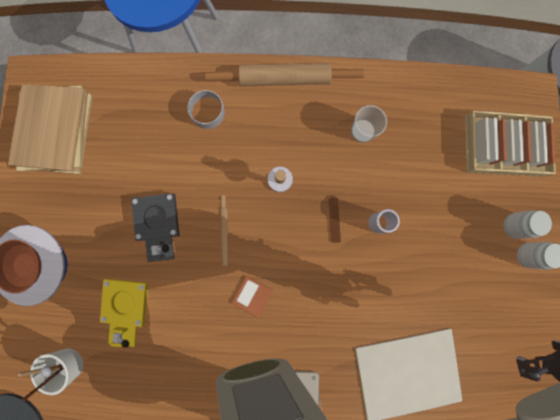

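View pics/side0.png

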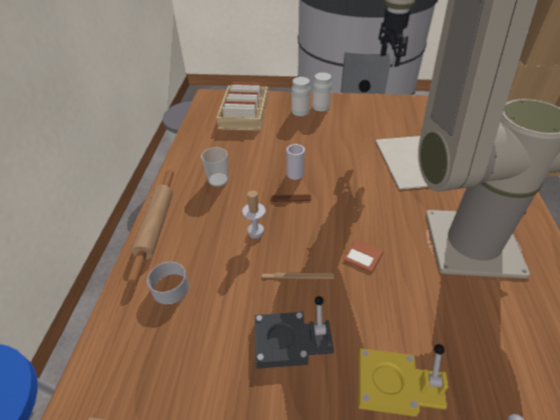

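The dark block at top (155,218) / side (283,340) and the yellow one at top (123,305) / side (390,380) are both base-shaped. The task wants dark steel, so the dark one fits. Barrel is at top (385,221), plunger at (280,178). Next I confirm in a crop and measure using the point clouds.

```bash
cat > h.py <<'E'
import numpy as np,cv2
from scipy.spatial.transform import Rotation as R
from scipy.optimize import least_squares
from bench import r,optics
def cloud(c,d):
    p=optics.camera_params(c);K=p["camera_matrix"];k=p["k1"]
    v,u=np.mgrid[:d.shape[0],:d.shape[1]]
    dist=np.array([k,0,0,0,0.])
    n=cv2.undistortPoints(np.dstack([u,v]).reshape(-1,1,2).astype(float),K,dist).reshape(*d.shape,2)
    q=np.dstack([n,np.ones(d.shape)])*d[...,None]
    w=q@R.from_euler("xyz",p["orientation"],degrees=True).as_matrix().T+p["eye"]
    w[d==0]=np.nan
    return w
def project(c,P):
    p=optics.camera_params(c);K=p["camera_matrix"]
    M=R.from_euler("xyz",p["orientation"],degrees=True).as_matrix().T
    return cv2.projectPoints(np.array(P,float),cv2.Rodrigues(M)[0],-M@p["eye"],K,np.array([p["k1"],0,0,0,0.]))[0][:,0]
def near(w,x,y,rad,z0,z1):
    return w[(np.hypot(w[...,0]-x,w[...,1]-y)<rad)&(w[...,2]>z0)&(w[...,2]<z1)]
def circ(P,rad=None):
    c=P[:,:2].mean(0)
    if rad is None:
        s=least_squares(lambda s:np.hypot(P[:,0]-s[0],P[:,1]-s[1])-s[2],[*c,25],loss="soft_l1");return s.x
    return least_squares(lambda s:np.hypot(P[:,0]-s[0],P[:,1]-s[1])-rad,c,loss="soft_l1").x
E
python3 - <<'E'
from h import *
for c in("top","side"):
    d=np.load(f"pics/{c}0d.npy");w=cloud(c,d)
    t=near(w,460,60,40,-20,20);print(c,"table z",np.median(t[:,2]))
    b=near(w,500,-248,50,15,130);print("barrel n",len(b),"zmax",np.percentile(b[:,2],[90,98]))
    rim=near(w,500,-248,50,95,106);print(" rim",len(rim),rim[:,:2].mean(0),circ(rim),rim.min(0),rim.max(0))
    h=near(w,590,8,50,142,160);print("handle top",len(h),np.median(h,0))
    p=near(w,590,8,50,84,97);print("plate",len(p),circ(p,), p.min(0),p.max(0))
    e=near(w,476,318,85,24,36)
    m=cv2.minAreaRect(e[:,:2].astype(np.float32));print("base top",len(e),m,np.median(e[:,2]))
    f=near(w,476,318,26,5,16);print("floor",len(f),np.median(f,0))
    k=near(w,405,300,60,50,125);print("lever",len(k),k[k[:,2]>k[:,2].max()-12].mean(0),k[:,2].max())
a=cv2.imread("pics/top0.png")[170:360,80:260];b=cv2.imread("pics/side0.png")[280:420,240:460]
f=lambda x,s:cv2.resize(x,s,interpolation=cv2.INTER_CUBIC)
cv2.imwrite("pics/crop1.png",np.vstack([f(a,(500,528))]) if 0 else np.hstack([f(a,(380,400)),f(b,(420,400))]))
E
```

```text
top table z 1.2022048712909736
barrel n 460 zmax [100.96291805 102.95529387]
 rim 136 [ 497.88322802 -256.18642977] [ 497.9072434  -255.47442667   25.50360249] [ 469.91854212 -282.07135042   95.24453188] [ 525.7738894  -229.20599408  105.304748  ]
handle top 105 [591.3246269    7.28897282 151.74256014]
plate 339 [594.00184131   7.55735902  23.89839539] [563.65931677 -20.8292366   86.62848581] [621.20735176  37.53794376  96.9262527 ]
base top 1393 ((471.6973876953125, 319.65411376953125), (159.3501434326172, 110.00123596191406), 8.686614990234375) 31.372624933740326
floor 164 [484.22703863 322.21431605  12.01225801]
lever 220 [415.85007468 273.84369047 109.53397959] 115.16611858876513
side table z 0.7093907113703608
barrel n 536 zmax [ 98.51161404 101.60644793]
 rim 84 [ 498.64526298 -252.78830452] [ 498.81055978 -253.59481996   25.65672759] [ 473.13393493 -281.97720886   95.17816093] [ 525.55952985 -224.95403633  103.51406433]
handle top 79 [591.64442192  13.0812554  150.8702653 ]
plate 229 [592.95907239   7.63189234  24.28310908] [563.00407127 -19.26115238  85.27472863] [622.91978875  38.58332573  96.41111644]
base top 1937 ((471.1483459472656, 321.41387939453125), (157.26876831054688, 112.98963165283203), 7.964845657348633) 30.812162813338432
floor 226 [485.0280605  319.11845684  11.01529365]
lever 375 [417.13557233 278.93264828 108.56302029] 114.50752282570181
```

View pics/crop1.png

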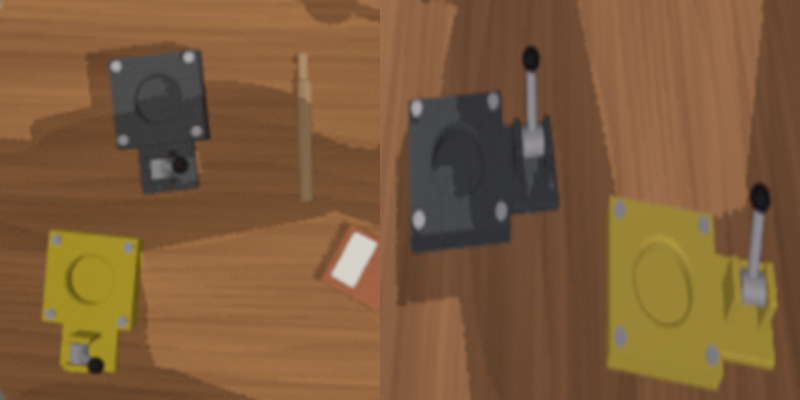

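The crop shows the dark base at left-crop (158,100), lever leaning to its -y side. That is the target. Now the base pose from its four bolts, plus the lever.

```bash
python3 - <<'E'
from h import *
for c,(u0,u1,v0,v1) in {"top":(125,185,188,240),"side":(250,312,308,368)}.items():
    im=cv2.imread(f"pics/{c}0.png");w=cloud(c,np.load(f"pics/{c}0d.npy"))
    p=optics.camera_params(c)
    g=cv2.cvtColor(im,cv2.COLOR_BGR2GRAY);hsv=cv2.cvtColor(im,cv2.COLOR_BGR2HSV)
    m=((g>115)&(hsv[...,1]<70)).astype(np.uint8);mm=np.zeros_like(m);mm[v0:v1,u0:u1]=m[v0:v1,u0:u1]
    n,_,st,ce=cv2.connectedComponentsWithStats(mm)
    pts=[]
    for s,q in zip(st[1:],ce[1:]):
        if s[4]<4: continue
        ray=cv2.undistortPoints(q.reshape(1,1,2),p["camera_matrix"],np.array([p["k1"],0,0,0,0.]))[0,0]
        d=R.from_euler("xyz",p["orientation"],degrees=True).apply([*ray,1]);P=p["eye"]+d*(32-p["eye"][2])/d[2]
        print(c,s[4],q.round(1),P.round(1));pts.append(P)
    P=np.array(pts);print(" mean",P.mean(0),cv2.minAreaRect(P[:,:2].astype(np.float32)))
    e=near(w,478,318,120,26,36)
    # block fit in rotated frame
    def cost(s):
        a=np.deg2rad(s[2]);D=e[:,:2]-s[:2];x=D@[np.cos(a),np.sin(a)];y=D@[-np.sin(a),np.cos(a)]
        return x,y
    for yaw in(6,8,10):
        x,y=cost([478,318,yaw]);k=x>-45
        print(yaw,"xmax",np.percentile(x,[97,99.5]).round(1),"y",np.percentile(y[k],[.5,3,97,99.5]).round(1))
    k=near(w,412,295,40,85,130);print("ball",len(k),k.mean(0),k.min(0),k.max(0))
E
```

```text
top 22 [168.9 196.9] [545.9 286.8  32. ]
top 23 [134.4 201. ] [532.8 376.3  32. ]
top 14 [172.5 231.7] [457.6 273.5  32. ]
top 11 [137.8 236.2] [443.3 362.7  32. ]
 mean [494.89878515 324.84475363  32.        ] ((494.8227844238281, 324.8209533691406), (90.59500122070312, 90.4226303100586), 8.624377250671387)
6 xmax [70.7 73.8] y [-51.7 -49.1  55.3  58.5]
8 xmax [70.7 73. ] y [-51.6 -49.9  54.7  57.1]
10 xmax [70.7 73.2] y [-52.2 -50.3  54.2  56.7]
ball 56 [415.72600629 274.96543675 107.19958921] [406.89371363 266.16898714  86.92348512] [425.77430724 290.49906215 115.16611859]
side 13 [298.8 314.8] [457.3 272.6  32. ]
side 28 [258.7 317.3] [546.5 285.4  32. ]
side 15 [303.3 353.3] [443.2 361.5  32. ]
side 32 [260.  356.3] [532.5 374.8  32. ]
 mean [494.91016345 323.57104364  32.        ] ((494.8748779296875, 323.45794677734375), (90.31480407714844, 91.24751281738281), 8.90206241607666)
6 xmax [70.3 72.9] y [-50.5 -47.   58.8  61.3]
8 xmax [70.3 72.3] y [-50.8 -47.7  58.4  59.7]
10 xmax [70.8 73.6] y [-51.4 -48.5  57.7  59.4]
ball 98 [416.94867701 281.78419854 103.13757258] [409.14200644 268.99336779  85.42618493] [426.17750185 292.71853164 114.50752283]
```

Base centre is about (494.9, 324.2), yaw 8.75°, both cameras within 1.5 mm and bolt spacing square. I turn the jaws to yaw -81.25 (along base y) and go above the barrel.

```bash
python3 -m pendant '[[1,0,0,0,5.8],[1,0,0,0,5.8],[1,-26,-33.3,0,0],[1,-26,-33.3,0,0],[1,-26,-33.3,0,0],[1,-26,-33.3,0,0],[1,-26,-33.3,0,0],[1,-26,-33.3,0,0],[1,-26,-33.3,0,0],[1,-26,-33.3,0,0]]' 40
cat > togo.py <<'E'
import sys
from h import *
s=r.sense();t=np.array([float(a) for a in sys.argv[1:4]])
M=R.from_euler("xyz",s["tcp_rot"],degrees=True)
print("t",s["time"],"pos",s["tool_pos"].round(1),"rot",s["tcp_rot"].round(2),"F",s["ft_force"].round(1),"gap",round(s["finger_gap"],1),"TOOL togo",M.inv().apply(t-s["tool_pos"]).round(1))
E
python3 togo.py 498.2 -254.6 56
```

```text
time: 2.1
tool_pos: [441.2, -315.2, 231.5]
tcp_rot: [-180.0, -0.0, -81.3]
ft_force: [1.6, -0.0, -0.0]
finger_gap: 85.5
t 2.1 pos [ 441.2 -315.2  231.5] rot [-1.7998e+02 -3.0000e-02 -8.1280e+01] F [ 1.6 -0.  -0. ] gap 85.5 TOOL togo [-51.4 -65.4 175.6]
```

```bash
python3 -m pendant '[[1,-25,-32,0,0],[1,-26,-33,0,0],[1,0,0,40,0],[1,0,0,40,0],[1,0,0,0,0]]'
python3 - <<'E'
from h import *
for c in("top","side"):
    p,d=optics.snapshot(c);cv2.imwrite(f"pics/{c}1.png",p)
b=[cv2.imread("pics/top1.png")[150:290,300:480],cv2.imread("pics/side1.png")[90:230,220:400]]
cv2.imwrite("pics/c2.png",cv2.resize(np.hstack(b),(800,311)))
E
python3 togo.py 498.2 -254.6 56
```

```text
time: 2.6
tool_pos: [493.3, -253.5, 144.9]
tcp_rot: [179.5, 0.4, -81.2]
ft_force: [-0.9, 0.5, -1.1]
finger_gap: 85.3
t 2.7 pos [ 496.2 -256.1  151.3] rot [ 1.7991e+02  8.0000e-02 -8.1280e+01] F [0.2 0.3 0.9] gap 85.1 TOOL togo [-1.  -2.4 95.3]
```

View pics/c2.png

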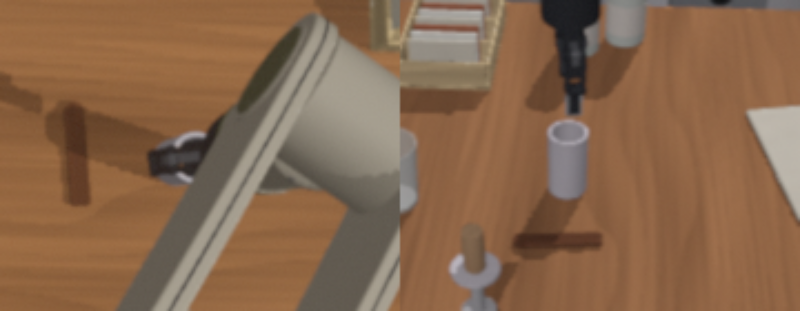

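The gripper sits over the barrel: side view finger (572,100), barrel rim (568,130). Descending and gripping.

```bash
python3 -m pendant '[[1,-1,-2,25,0],[1,0,0,25,0],[1,0,0,25,0],[1,0,0,20,0],[1,0,0,0,0]]'
python3 -m pendant '[[0.3,0,0,0,0],[0.3,0,0,0,0],[0.3,0,0,0,0],[0.3,0,0,0,0],[0.3,0,0,0,0],[0.3,0,0,0,0],[0.3,0,0,0,0],[0.3,0,0,0,0]]' 60
```

```text
time: 3.2
tool_pos: [498.1, -255.3, 56.1]
tcp_rot: [179.9, 0.1, -81.3]
ft_force: [-0.3, 0.4, -0.2]
finger_gap: 85.1
time: 4.0
tool_pos: [500.3, -256.2, 59.3]
tcp_rot: [-179.8, -0.2, -81.3]
ft_force: [-1.0, 0.4, 5.7]
finger_gap: 54.2
```

```bash
python3 -m pendant '[[0.3,0,0,-15,0],[0.3,0,0,-25,0],[0.3,0,0,-40,0],[0.3,0,0,-40,0],[0.3,0,0,0,0]]'
python3 togo.py 495 324 200
```

```text
time: 4.5
tool_pos: [502.2, -257.3, 185.5]
tcp_rot: [-179.4, -0.5, -81.3]
ft_force: [1.3, -0.4, -0.8]
finger_gap: 53.9
t 4.5 pos [ 502.2 -257.3  185.5] rot [-179.44   -0.48  -81.27] F [ 1.3 -0.4 -0.8] gap 53.9 TOOL togo [-575.5  -81.3  -18.6]
```

```bash
python3 -m pendant '[[0.3,0,0,0,0],[0.3,0,0,0,0],[0.3,0,0,0,0]]'
python3 - <<'E'
from h import *
for c in("side",):
    p,d=optics.snapshot(c);cv2.imwrite(f"pics/{c}2.png",cv2.resize(p[50:230,200:440],(800,600)))
E
python3 togo.py 495 324 200
```

```text
time: 4.8
tool_pos: [497.4, -254.3, 174.4]
tcp_rot: [179.8, 0.1, -81.3]
ft_force: [-0.1, 0.1, -3.7]
finger_gap: 53.8
t 4.85 pos [ 497.5 -254.4  174.4] rot [ 1.7985e+02  1.3000e-01 -8.1270e+01] F [ 0.  -0.3 -4.7] gap 53.8 TOOL togo [-572.1  -85.2  -24.5]
```

View pics/side2.png

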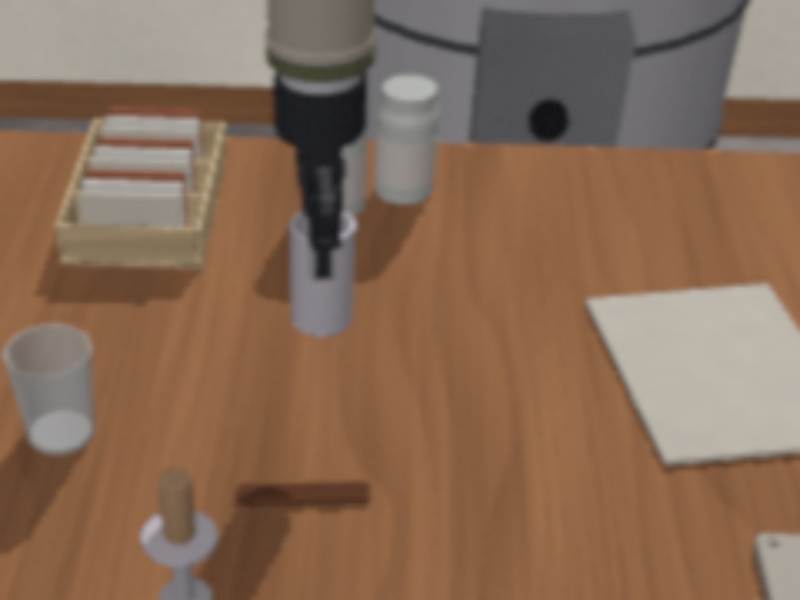

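Barrel is held upright, bottom at about z 118, in side2 (322,330). Carrying it across.

```bash
python3 -m pendant '[[0.3,-20,-3,0,0],[0.3,-40,-6,0,0],[0.3,-40,-6,0,0],[0.3,-40,-6,0,0],[0.3,-40,-6,0,0],[0.3,-40,-6,0,0],[0.3,-40,-6,0,0],[0.3,-40,-6,0,0],[0.3,-40,-6,0,0],[0.3,-40,-6,0,0]]'
python3 -m pendant '[[0.3,-40,-6,0,0],[0.3,-40,-6,0,0],[0.3,-40,-6,0,0],[0.3,-40,-6,0,0],[0.3,-20,-3,0,0],[0.3,-12,-1,0,0],[0.3,0,0,0,0],[0.3,0,0,0,0],[0.3,0,0,0,0]]'
python3 togo.py 495 324.2 120
```

```text
time: 5.85
tool_pos: [496.3, 130.7, 175.2]
tcp_rot: [179.9, -0.0, -81.3]
ft_force: [1.1, -0.2, -3.1]
finger_gap: 53.9
time: 6.75
tool_pos: [495.9, 321.8, 176.1]
tcp_rot: [180.0, -0.0, -81.3]
ft_force: [0.1, -0.9, -3.0]
finger_gap: 53.8
t 6.75 pos [495.9 321.8 176.1] rot [ 1.7997e+02 -4.0000e-02 -8.1350e+01] F [ 0.1 -0.9 -3. ] gap 53.8 TOOL togo [-2.5  0.6 56.1]
```

```bash
python3 -m pendant '[[0.3,-2.5,0.6,20,0],[0.3,0,0,30,0],[0.3,0,0,31,0],[0.3,0,0,0,0],[0.3,0,0,0,0],[0.3,0,0,0,0]]'
python3 - <<'E'
from h import *
for c in("top","side"):
    p,d=optics.snapshot(c);cv2.imwrite(f"pics/{c}3.png",p);np.save(f"pics/{c}3d.npy",d);w=cloud(c,d)
    b=near(w,495,324,40,44,70);print(c,len(b),b.min(0),b.max(0), circ(b,28) if len(b)>20 else "")
    t=near(w,495,324,32,120,150);print("rim",len(t), circ(t,25.75) if len(t)>10 else "")
cv2.imwrite("pics/c3.png",cv2.resize(cv2.imread("pics/side3.png")[250:400,210:350],(560,600)))
E
python3 togo.py 495 324.2 76
```

```text
time: 7.35
tool_pos: [496.0, 325.6, 97.4]
tcp_rot: [-179.9, 0.0, -81.3]
ft_force: [-0.0, 0.1, -2.8]
finger_gap: 53.7
top 34 [466.53353503 299.04554671  45.26870817] [495.1096473  320.63471617  69.04592393] [465.96722891 281.13610285]
rim 41 [462.05292432 285.54154282]
side 152 [466.62582334 330.40988316  44.12513758] [521.09417531 356.03420475  69.94219173] [493.98218317 326.38978562]
rim 168 [493.8477132  329.31151077]
t 7.45 pos [496.  326.   97.5] rot [-1.7984e+02  6.0000e-02 -8.1290e+01] F [-0.4  1.1 -2.9] gap 54.0 TOOL togo [ 1.6  1.3 21.5]
```

View pics/c3.png

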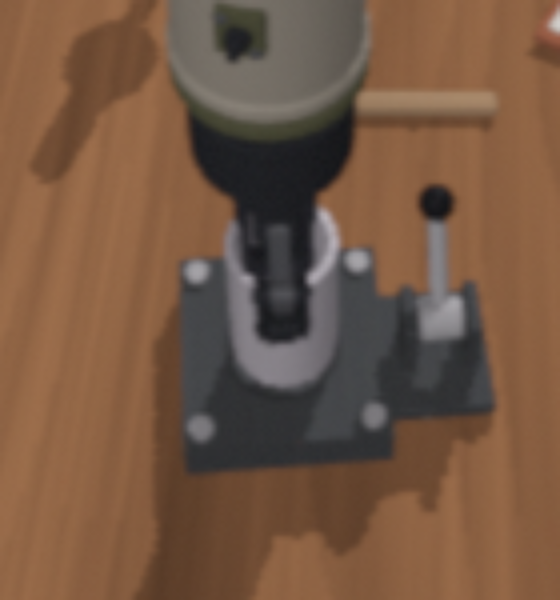

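The barrel is above the socket, about 2.3 mm too far in +y by the side camera. Correcting and lowering gently.

```bash
python3 -m pendant '[[0.3,2.3,0,0,0],[0.3,0,0,4,0],[0.3,0,0,4,0],[0.3,0,0,3,0],[0.3,0,0,0,0],[0.3,0,0,0,0]]'
python3 -m pendant '[[0.3,0,0,3,0],[0.3,0,0,3,0],[0.3,0,0,0,0],[0.3,0,0,0,0]]'
```

```text
time: 8.05
tool_pos: [496.3, 323.6, 84.7]
tcp_rot: [-179.9, 0.0, -81.3]
ft_force: [5.1, 1.0, -2.2]
finger_gap: 53.8
time: 8.45
tool_pos: [496.5, 323.6, 78.6]
tcp_rot: [-179.8, 0.0, -81.3]
ft_force: [7.2, 1.7, -3.2]
finger_gap: 53.9
```

```bash
python3 -m pendant '[[0.3,0,-1.5,0,0],[0.3,0,0,3,0],[0.3,0,0,3,0],[0.3,0,0,0,0],[0.3,0,0,0,0]]'
python3 -m pendant '[[0.3,0,0,2,0],[0.3,0,0,2,0],[0.3,0,0,0,0],[0.3,0,0,0,0]]'
```

```text
time: 8.95
tool_pos: [496.8, 323.6, 71.8]
tcp_rot: [-180.0, 0.0, -81.3]
ft_force: [5.8, 1.8, -3.4]
finger_gap: 53.9
time: 9.35
tool_pos: [497.1, 323.8, 69.4]
tcp_rot: [-179.9, 0.0, -81.3]
ft_force: [2.4, -1.6, 7.2]
finger_gap: 53.9
```

```bash
python3 -m pendant '[[0.3,0,0,2,0],[0.3,0,0,0,0],[0.3,0,0,0,0]]'
python3 - <<'E'
from h import *
p,d=optics.snapshot("side");w=cloud("side",d)
t=near(w,495,324,45,95,125);h,e=np.histogram(t[:,2],bins=np.arange(95,126,2.5));print(h)
E
```

```text
time: 9.65
tool_pos: [497.4, 323.9, 69.2]
tcp_rot: [-179.9, 0.0, -81.3]
ft_force: [-4.7, -4.1, 20.7]
finger_gap: 54.1
[12 10 14 11 10 32 44  5  0  0  0  0]
```

Floor contact is stiff and the rim reads about 110, so the barrel is home. Releasing.

```bash
python3 -m pendant '[[0.3,0,0,-2,0],[0.7,0,0,0,0],[0.85,0,0,0,0],[1,0,0,0,0],[1,0,0,0,0],[1,0,0,0,0],[1,0,0,0,0]]'
python3 -m pendant '[[1,0,0,-8,0],[1,0,0,-25,0],[1,0,0,-40,0],[1,0,0,-30,0],[1,0,0,0,0]]'
python3 - <<'E'
from h import *
p,d=optics.snapshot("side");w=cloud("side",d)
t=near(w,495,324,45,95,125);h,e=np.histogram(t[:,2],bins=np.arange(95,126,2.5));print(h)
t=t[t[:,2]>106];print(circ(t),t[:,2].mean())
E
python3 togo.py 422 240 92
```

```text
time: 10.4
tool_pos: [496.5, 323.5, 68.1]
tcp_rot: [180.0, -0.0, -81.3]
ft_force: [-0.2, 0.1, 0.4]
finger_gap: 85.1
time: 10.9
tool_pos: [499.7, 325.3, 178.4]
tcp_rot: [-179.4, 0.2, -81.3]
ft_force: [0.1, 1.1, 0.3]
finger_gap: 85.0
[17 20 24 25 21 64 67  8  0  0  0  0]
[495.17141659 326.11566207  25.49151747] 109.96843556479702
t 10.95 pos [498.5 324.7 175.4] rot [-1.7964e+02  1.3000e-01 -8.1270e+01] F [ 0.4  0.2 -0.9] gap 85.5 TOOL togo [72.2 89.  82.7]
```

```bash
python3 -m pendant '[[0,25,29,0,0],[0,25,29,0,0],[0,25.5,29.5,0,0],[0,0,0,0,0],[0,0,0,0,0],[0,0,0,0,0],[0,0,0,30,0],[0,0,0,30,0],[0,0,0,25,0],[0,0,0,0,0]]' 
python3 - <<'E'
from h import *
p,d=optics.snapshot("side");cv2.imwrite("pics/c4.png",cv2.resize(p[230:380,220:380],(640,600)))
E
python3 togo.py 410 323 88
```

```text
time: 11.95
tool_pos: [419.3, 235.1, 82.4]
tcp_rot: [179.6, -0.1, -81.2]
ft_force: [-0.6, -0.4, -0.9]
finger_gap: -0.2
t 12.0 pos [420.6 235.6  84.7] rot [ 1.7977e+02 -6.0000e-02 -8.1240e+01] F [0.  0.6 0.2] gap 0.1 TOOL togo [-88.   -2.8  -3.4]
```

View pics/c4.png

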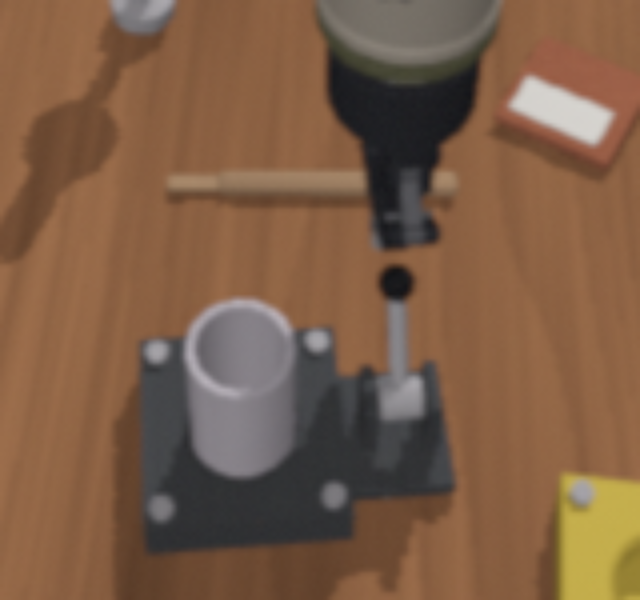

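```bash
python3 -m pendant '[[0,-10,-1,0,0],[0,-8,0,0,0],[0,-8,0,0,0],[0,-8,0,0,0],[0,-8,0,0,0],[0,-8,0,0,0],[0,-8,0,0,0],[0,-8,0,0,0],[0,-5,0,0,0],[0,0,0,0,0]]' 
python3 togo.py 410 323 88
python3 -m pendant '[[0,-3,0,0,0],[0,-3,0,0,0],[0,0,0,0,0]]'
```

```text
time: 13.0
tool_pos: [411.4, 306.6, 86.1]
tcp_rot: [180.0, 0.0, -81.2]
ft_force: [-0.6, -0.4, 0.3]
finger_gap: -0.2
t 13.0 pos [411.4 306.6  86.1] rot [ 1.7997e+02  1.0000e-02 -8.1230e+01] F [-0.6 -0.4  0.3] gap -0.2 TOOL togo [-16.4  -1.1  -1.9]
time: 13.3
tool_pos: [410.8, 312.1, 86.2]
tcp_rot: [180.0, 0.0, -81.3]
ft_force: [0.2, 0.2, -0.6]
finger_gap: 0.2
```

```bash
python3 -m pendant '[[0,-2.5,0,0,0],[0,-2.5,0,0,0],[0,0,0,0,0],[0,0,0,0,0]]'
python3 -m pendant '[[0,-2,0,0,0],[0,-2,0,0,0],[0,0,0,0,0],[0,0,0,0,0]]'
```

```text
time: 13.7
tool_pos: [410.2, 317.1, 86.4]
tcp_rot: [-180.0, 0.0, -81.3]
ft_force: [-0.3, 0.4, -0.5]
finger_gap: 0.1
time: 14.1
tool_pos: [409.5, 321.0, 86.3]
tcp_rot: [-180.0, 0.0, -81.3]
ft_force: [0.3, -0.6, 0.2]
finger_gap: -0.5
```

```bash
python3 -m pendant '[[0,-1.5,0,0,0],[0,-1.5,0,0,0],[0,0,0,0,0],[0,0,0,0,0]]'
python3 - <<'E'
from h import *
p,d=optics.snapshot("side");cv2.imwrite("pics/c5.png",cv2.resize(p[230:380,220:380],(640,600)));w=cloud("side",d)
k=near(w,405,350,35,75,125);print(len(k),k.mean(0),k.min(0),k.max(0))
E
```

```text
time: 14.5
tool_pos: [409.1, 323.9, 86.3]
tcp_rot: [180.0, 0.0, -81.3]
ft_force: [-0.5, -0.4, 0.6]
finger_gap: -0.2
64 [410.34396713 347.61787109 104.55217709] [396.49912621 325.36120272  89.47662417] [420.85851274 358.08586732 120.32946731]
```

View pics/c5.png

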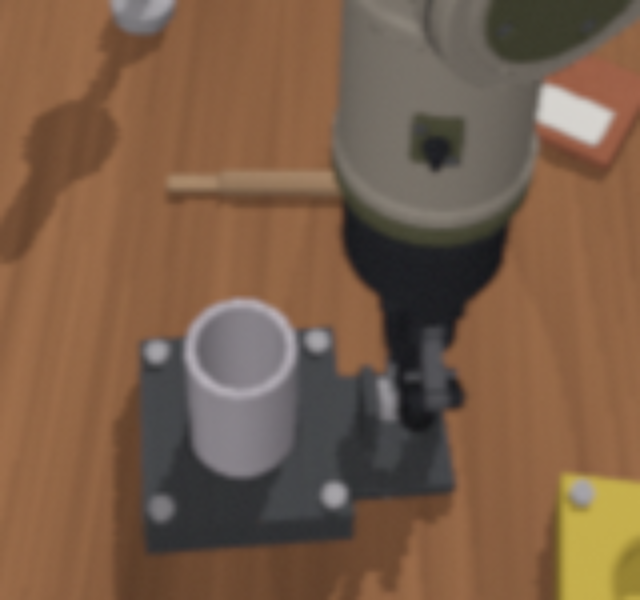

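The ball is pushed over to (417,415), past the fingers. I keep going until the stop is felt.

```bash
python3 -m pendant '[[0,-1.5,0,0,0],[0,0,0,0,0],[0,0,0,0,0]]'
python3 -m pendant '[[0,-1.5,0,0,0],[0,0,0,0,0],[0,0,0,0,0]]'
python3 -m pendant '[[0,-1.5,0,0,0],[0,0,0,0,0],[0,0,0,0,0]]'
```

```text
time: 14.85
tool_pos: [408.9, 324.7, 86.2]
tcp_rot: [180.0, -0.1, -81.3]
ft_force: [1.0, -5.4, 0.6]
finger_gap: 0.1
time: 15.15
tool_pos: [408.9, 325.0, 86.1]
tcp_rot: [180.0, -0.2, -81.3]
ft_force: [1.5, -10.2, 1.1]
finger_gap: -0.2
time: 15.45
tool_pos: [408.8, 325.3, 86.0]
tcp_rot: [179.9, -0.3, -81.3]
ft_force: [2.6, -17.4, 4.5]
finger_gap: 0.0
```

Stop reached, force rising stiffly. Backing away, lifting, and going to the plunger.

```bash
python3 -m pendant '[[0,8,0,0,0],[0,8,0,0,0],[0,0,0,-40,0],[0,0,0,-50,0],[0,0,0,-45,0],[0.6,0,0,0,0],[0.6,0,0,0,0]]'
python3 togo.py 592.5 8.5 106
```

```text
time: 16.15
tool_pos: [411.8, 313.1, 223.2]
tcp_rot: [-179.8, 0.1, -81.3]
ft_force: [-0.1, -1.3, -0.3]
finger_gap: 28.4
t 16.15 pos [411.8 313.1 223.2] rot [-1.7979e+02  1.2000e-01 -8.1260e+01] F [-0.1 -1.3 -0.3] gap 28.4 TOOL togo [ 328.8 -131.9  117. ]
```

```bash
python3 -m pendant '[[0.7,36.5,-14.7,0,0],[0.7,36.5,-14.7,0,0],[0.7,36.5,-14.7,0,0],[0.7,36.5,-14.7,0,0],[0.7,36.5,-14.7,0,0],[0.7,36.5,-14.7,0,0],[0.7,36.5,-14.7,0,0],[0.7,36.5,-14.7,0,0],[0.7,36.5,-14.7,0,0],[0.7,0,0,0,0]]'
python3 -m pendant '[[0.7,0,0,20,0],[0.7,0,0,0,0],[0.7,0,0,0,0]]'
python3 - <<'E'
from h import *
for c in("side","top"):
    p,d=optics.snapshot(c);w=cloud(c,d)
    if c=="side":
        cv2.imwrite("pics/c6.png",cv2.resize(p[150:400,180:380],(640,800))[:600] if 0 else cv2.resize(p[150:380,200:380],(470,600)))
    k=near(w,404,348,22,85,125);print("ball",len(k),k.mean(0),k.min(0),k.max(0))
    t=near(w,495,324,45,106,125);print("rim",circ(t),t[:,2].mean())
    q=near(w,592.5,8.5,40,84,97);print("plate",len(q),q.min(0),q.max(0),circ(q))
    q=near(w,592.5,8.5,25,100,140);print("handle",len(q),circ(q,13.5) if len(q)>20 else "",q.min(0),q.max(0))
E
python3 togo.py 592.5 8.5 106
```

```text
time: 17.15
tool_pos: [591.8, 3.6, 218.4]
tcp_rot: [179.8, -0.0, -81.5]
ft_force: [0.1, 0.1, -0.8]
finger_gap: 59.7
time: 17.45
tool_pos: [590.0, 8.4, 199.5]
tcp_rot: [179.8, 0.1, -81.2]
ft_force: [0.6, -0.1, 0.2]
finger_gap: 60.0
ball 82 [406.09332888 351.68501021 107.29147387] [396.40065861 341.7657893   98.53767184] [414.47789646 358.59853975 112.76138254]
rim [495.08950669 326.12268395  25.52256204] 109.99692192696781
plate 229 [563.48874369 -20.42361219  85.18584   ] [622.32975312  39.31637372  96.79241958] [593.27084865   7.33483076  24.22557911]
handle 115 [592.88348504   7.4402169 ] [579.47136597   5.40975425 100.1380625 ] [606.39940155  23.74267025 139.77878129]
ball 67 [405.2001269  343.31921555 103.4663387 ] [397.05682595 327.6629818   85.11475153] [413.85246179 355.13005459 114.50323575]
rim [494.56574145 323.2700881   26.19008342] 110.88587235712617
plate 212 [563.85849588 -20.77609995  86.73779583] [597.210493    37.53012707  96.53620801] [593.56979055   7.47350345  24.01498354]
handle 22 [592.66483524   7.50707069] [578.71308569  -2.78027941 103.78132032] [584.23114247  18.34366646 139.48269854]
t 17.55 pos [591.2   8.4 201.4] rot [ 1.7999e+02  1.0000e-02 -8.1230e+01] F [ 0.5  0.5 -0.4] gap 59.7 TOOL togo [ 0.1 -1.3 95.4]
```

View pics/c6.png

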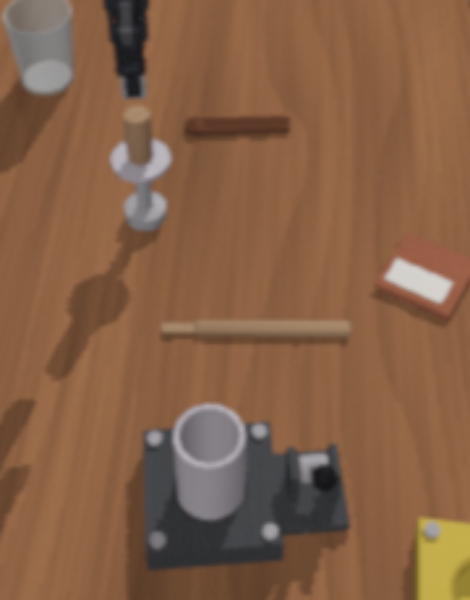

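Lever rests over at (325,478), barrel is seated, and the gripper stands over the handle at (138,115). Descending to grip.

```bash
python3 -m pendant '[[0.7,0,-1.7,25,0],[0.7,0,0,30,0],[0.7,0,0,25,0],[0.7,0,0,13,0],[0.7,0,0,0,0],[0.7,0,0,0,0]]'
python3 -m pendant '[[0.1,0,0,0,0],[0.1,0,0,0,0],[0.1,0,0,0,0],[0.1,0,0,0,0],[0.1,0,0,0,0],[0.1,0,0,0,0],[0.1,0,0,0,0],[0.1,0,0,0,0]]' 60
```

```text
time: 18.15
tool_pos: [593.8, 8.2, 109.6]
tcp_rot: [-179.9, -0.0, -81.3]
ft_force: [-0.2, -0.4, 1.1]
finger_gap: 59.3
time: 18.95
tool_pos: [594.4, 7.8, 110.2]
tcp_rot: [-179.8, -0.1, -81.3]
ft_force: [-0.6, -1.2, 5.2]
finger_gap: 26.2
```

```bash
python3 -m pendant '[[0.1,0,0,-10,0],[0.1,0,0,-30,0],[0.1,0,0,-40,0],[0.1,0,0,-40,0],[0.1,0,0,-20,0],[0.1,0,0,0,0],[0.1,0,0,0,0],[0.1,0,0,0,0]]'
python3 togo.py 495.5 324 250
```

```text
time: 19.75
tool_pos: [591.9, 8.1, 245.7]
tcp_rot: [179.8, 0.1, -81.3]
ft_force: [-0.7, -0.8, -2.5]
finger_gap: 25.5
t 19.75 pos [591.9   8.1 245.7] rot [ 1.7978e+02  5.0000e-02 -8.1270e+01] F [-0.7 -0.8 -2.5] gap 25.5 TOOL togo [-326.8   47.3   -3.8]
```

```bash
python3 -m pendant '[[0.1,-20,3,0,0],[0.1,-40,5.8,0,0],[0.1,-40,5.8,0,0],[0.1,-40,5.8,0,0],[0.1,-40,5.8,0,0],[0.1,-40,5.8,0,0],[0.1,-40,5.8,0,0],[0.1,-36,5,0,0],[0.1,-20,3,0,0],[0.1,-10.5,1,0,0]]'
python3 -m pendant '[[0.1,0,0,0,0],[0.1,0,0,0,0],[0.1,0,0,8,0],[0.1,0,0,0,0],[0.1,0,0,0,0],[0.1,0,0,0,0]]'
python3 - <<'E'
from h import *
for c in("side","top"):
    p,d=optics.snapshot(c);w=cloud(c,d)
    if c=="side": cv2.imwrite("pics/c7.png",cv2.resize(p[220:370,220:360],(560,600)))
    t=near(w,495,324,45,106,113);print(c,"rim",len(t),circ(t),t[:,2].mean())
    for z0,z1,rad in((136,150,22),(210,224,30)):
        q=near(w,495,324,45,z0,z1);print(len(q),circ(q,rad) if len(q)>15 else "",np.round([q.min(0),q.max(0)],1).tolist() if len(q) else"")
    q=near(w,495,324,45,114,230);print(np.histogram(q[:,2],bins=np.arange(114,231,6))[0])
E
python3 togo.py 496 324 135
```

```text
time: 20.75
tool_pos: [495.4, 325.0, 245.8]
tcp_rot: [179.8, -0.1, -81.1]
ft_force: [0.4, -0.9, -2.1]
finger_gap: 26.0
time: 21.35
tool_pos: [497.5, 323.2, 240.4]
tcp_rot: [-180.0, 0.0, -81.3]
ft_force: [-0.1, -0.3, -2.7]
finger_gap: 25.8
side rim 129 [495.09540046 326.03567021  25.73792661] 109.95615968800298
201 [495.97983386 321.83331687] [[474.9, 306.9, 136.1], [516.8, 345.9, 150.0]]
480 [497.27764458 316.52542758] [[465.7, 298.3, 215.7], [525.1, 354.8, 224.0]]
[  0   0   1  12  33 156 117  14  13  12  11   2   0   0   0   0   1 262
 237]
top rim 69 [494.69282878 323.17685104  26.06292291] 109.93779807863915
62 [496.58082628 323.66206769] [[474.1, 300.3, 136.2], [509.9, 324.8, 150.0]]
144 [502.20330667 325.42111231] [[465.7, 294.0, 217.2], [524.2, 342.3, 224.0]]
[  6   0   0   6  12  44  44   0   0   0   0   0   0   0   0   0   0  57
 151]
t 21.45 pos [497.6 323.5 240.6] rot [-1.7997e+02  1.0000e-02 -8.1290e+01] F [-0.  -0.1 -2.7] gap 26.0 TOOL togo [ -0.7   1.5 105.6]
```

View pics/c7.png

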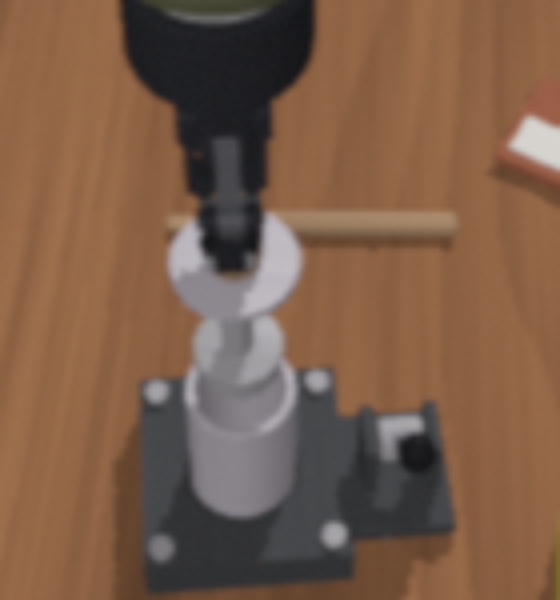

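The plunger is upright, centred over the barrel to about 1 mm, with the piston just above the rim. Small correction, then lowering while holding.

```bash
python3 -m pendant '[[0.1,-0.5,1.2,0,0],[0.1,0,0,8,0],[0.1,0,0,8,0],[0.1,0,0,6,0],[0.1,0,0,5,0],[0.1,0,0,0,0],[0.1,0,0,0,0]]'
python3 -m pendant '[[0.1,0,0,6,0],[0.1,0,0,6,0],[0.1,0,0,6,0],[0.1,0,0,6,0],[0.1,0,0,0,0],[0.1,0,0,0,0]]'
```

```text
time: 22.15
tool_pos: [496.0, 324.0, 213.2]
tcp_rot: [180.0, -0.0, -81.3]
ft_force: [0.4, -0.9, -1.0]
finger_gap: 25.8
time: 22.75
tool_pos: [495.9, 323.9, 189.0]
tcp_rot: [180.0, -0.0, -81.3]
ft_force: [-0.3, -0.1, -1.0]
finger_gap: 25.9
```

```bash
python3 -m pendant '[[0.1,0,0,7,0],[0.1,0,0,7,0],[0.1,0,0,7,0],[0.1,0,0,7,0],[0.1,0,0,7,0],[0.1,0,0,7,0],[0.1,0,0,0,0],[0.1,0,0,0,0]]'
python3 -m pendant '[[0.1,0,0,3,0],[0.1,0,0,3,0],[0.1,0,0,2,0],[0.1,0,0,0,0],[0.1,0,0,0,0]]'
```

```text
time: 23.55
tool_pos: [496.0, 324.0, 147.1]
tcp_rot: [180.0, -0.0, -81.3]
ft_force: [0.0, -0.1, -2.8]
finger_gap: 26.0
time: 24.05
tool_pos: [496.0, 324.0, 139.2]
tcp_rot: [180.0, -0.0, -81.3]
ft_force: [0.2, -0.4, -2.3]
finger_gap: 25.6
```

```bash
python3 -m pendant '[[0.1,0,0,1.5,0],[0.1,0,0,1.5,0],[0.1,0,0,0,0],[0.1,0,0,0,0]]'
python3 -m pendant '[[0.1,0,0,1,0],[0.1,0,0,1,0],[0.1,0,0,0,0],[0.1,0,0,0,0]]'
```

```text
time: 24.45
tool_pos: [496.0, 324.0, 136.2]
tcp_rot: [180.0, -0.0, -81.3]
ft_force: [0.2, 0.3, -2.4]
finger_gap: 25.7
time: 24.85
tool_pos: [496.4, 324.3, 135.0]
tcp_rot: [-179.9, 0.0, -81.3]
ft_force: [-0.4, 0.3, 2.7]
finger_gap: 25.9
```

```bash
python3 -m pendant '[[0.1,0,0,1.5,0],[0.1,0,0,0,0],[0.1,0,0,0,0]]'
python3 - <<'E'
from h import *
for c in("side","top"):
    p,d=optics.snapshot(c);w=cloud(c,d)
    q=near(w,495,324,29,100,128);print(c,np.histogram(q[:,2],bins=np.arange(100,129,2))[0])
E
```

```text
time: 25.15
tool_pos: [496.9, 324.5, 134.9]
tcp_rot: [-179.9, 0.1, -81.3]
ft_force: [-2.5, -0.7, 9.7]
finger_gap: 25.9
side [  9   8   6   1   0   0   9  95 188  42   4   0   0   0]
top [ 5  2  0  0  0  0  3 21 52 32 12  1  2  1]
```

The plate top reads about 116–117 (expected 116) with firm contact, so the plunger is home. Releasing and retreating.

```bash
python3 -m pendant '[[0.1,0,0,-1.5,0],[0.3,0,0,0,0],[0.5,0,0,0,0],[0.7,0,0,0,0],[0.7,0,0,0,0],[0.7,0,0,0,0],[0.7,0,0,0,0]]'
python3 -m pendant '[[0.7,0,0,-10,0],[0.7,0,0,-30,0],[0.7,0,0,-40,0],[0.7,0,0,-40,0],[0.7,40,0,0,0],[0.7,40,0,0,0],[0.7,40,0,0,0],[0.7,40,0,0,0],[0.7,0,0,0,0],[0.7,0,0,0,0]]'
python3 - <<'E'
from h import *
for c in("side","top"):
    p,d=optics.snapshot(c);w=cloud(c,d)
    if c=="side": cv2.imwrite("pics/c8.png",p)
    q=near(w,495,324,29,100,128);print(c,np.histogram(q[:,2],bins=np.arange(100,129,2))[0])
    h=near(w,495,324,40,168,185);print("top",len(h),np.median(h,0))
    k=near(w,404,348,22,85,125);print("ball",len(k),k.mean(0),k.min(0),k.max(0))
    for n in("cutter","beaker","knife","rib"): print(n,[np.round(o["at"]).tolist() for o in optics.search_frame(c,n)][:1])
E
```

```text
time: 25.95
tool_pos: [496.0, 323.9, 134.1]
tcp_rot: [180.0, -0.0, -81.3]
ft_force: [-0.1, 0.4, -0.8]
finger_gap: 60.0
time: 26.95
tool_pos: [520.6, 165.2, 255.2]
tcp_rot: [-179.9, 0.0, -81.4]
ft_force: [-0.6, 0.4, -0.3]
finger_gap: 59.6
side [ 13   9  10   5   1   1   4 103 195  59   3   8   6   8]
top 146 [493.72080624 328.06458695 175.99364941]
ball 82 [406.08605828 351.59652148 107.12683849] [396.43675411 342.12910533  98.48471094] [414.45455053 358.20150184 112.18505101]
cutter [[779.0, 203.0, 29.0]]
beaker [[736.0, -195.0, 66.0]]
knife [[459.0, 148.0, 9.0]]
rib [[491.0, -136.0, 7.0]]
top [ 3  2  0  0  0  1  3 30 61 48 16  2  3  2]
top 24 [493.23788929 312.73253713 176.47657881]<stdin>:7: RuntimeWarning: Mean of empty slice.
  ret = um.true_divide(
Traceback (most recent call last):
ValueError: zero-size array to reduction operation minimum which has no identity
```

View pics/c8.png

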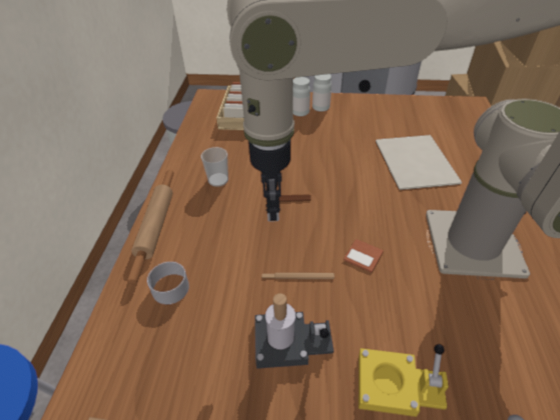

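The assembly stands complete at (280,330): handle top at z 176 (25+151), lever over at (323,333), bystanders unmoved. Handing in.

```bash
python3 -c "from bench import hand_in; print(hand_in())"
```

```text
the job is handed in; nothing more can be done
None
```

I put the extruder back together in the order you asked and handed it in at about 27 s of the 67 s allowed. No verdict was reported.

- **Barrel:** I stood it in the dark steel base, not the yellow look-alike. It reached a stiff stop on the socket floor at about 21 N, and its rim measured 110 mm before and after I let go.
- **Clamp lever:** I pushed it over until the stop resisted at about 17 N. It stayed there after I backed off, and the last side picture still shows it over.
- **Plunger:** I held it all the way down until the stop plate met the rim. The plate's top measured about 116–117 mm (116 expected) and the handle's top 176 mm (176 expected).

**Last checks:** The gripper is clear of everything. The side camera puts the cutter, beaker and knife within about 2 mm of where they started. The rib reads 17 mm off in x against the first side reading, but the arm partly hid it in that last view. It was never near the fingers or the carried parts.

**Not confirmed:** My last script stopped with an error at the top camera, where the arm hid the lever. So the final lever and bystander checks rest on the side camera alone. The two cameras also disagreed by about 3 mm in y on the barrel's position, close to their stated accuracy, and both parts went in without any force building up beyond those stops.

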